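# Sort the bookbinder's small tools into their trays

### The job

Clear the binding bench: stand both steel pressing weights in the square tray, stand both wooden-handled stamps in the round dish, and lay the bone folder in the long tray. The weights and stamps must end upright and the folder flat, each resting directly on the floor of its tray or dish, not on the rim or on one another. Do not shift the red book that lies on the bench.

Things in the scene. Friction and masses are not known exactly. Their poses are not given: they have to be found in the camera images.
- weight_a: Steel pressing weight, one of two alike, 420 g, standing upright: a round base 50 mm across and 24 mm high, and on it a straight round knob 24 mm across from 30 mm to 54 mm above the underside, to lift it by. Origin: centre of the underside; z up the axis. Yaw means nothing.
- weight_b: Steel pressing weight, one of two alike, 420 g, standing upright: a round base 50 mm across and 24 mm high, and on it a straight round knob 24 mm across from 30 mm to 54 mm above the underside, to lift it by. Origin: centre of the underside; z up the axis. Yaw means nothing.
- stamp_a: Hand stamp, one of two alike, 120 g, standing upright on its foot: a round brass foot 30 mm across and 12 mm high under a slender round dark wooden handle, 22 mm across between 22 mm and 52 mm above the underside; 56 mm high in all. Origin: centre of the underside; z up the axis. Yaw means nothing.
- stamp_b: Hand stamp, one of two alike, 120 g, standing upright on its foot: a round brass foot 30 mm across and 12 mm high under a slender round dark wooden handle, 22 mm across between 22 mm and 52 mm above the underside; 56 mm high in all. Origin: centre of the underside; z up the axis. Yaw means nothing.
- folder: Bone folder, 50 g: a flat tan strip with rounded ends, 128 mm long, 22 mm wide, 9 mm thick, lying flat on the bench. Origin: its very middle, at half thickness (4.5 mm above what it lies on). x along its length, y across its width, z up. Either face may be up.
- square_tray: Square open wooden tray fixed to the bench, 140 x 140 mm outside, 130 x 130 mm inside, walls 5 mm thick, rim 24 mm above the bench, inner floor 5 mm above the bench. Origin: centre of the underside, at bench height; x and y along its sides, z up.
- long_tray: Long open wooden tray fixed to the bench, outside 100 mm along its x by 180 mm along its y, inside 90 x 170 mm, walls 5 mm thick, rim 20 mm above the bench, inner floor 5 mm above the bench. Origin: centre of the underside, at bench height; y along its length, z up.
- round_dish: Round open metal dish fixed to the bench, 130 mm across outside, about 118 mm inside at the floor, wall 4 mm thick, rim 20 mm above the bench, inner floor 5 mm above the bench. Origin: centre of the underside, at bench height; z up. Yaw means nothing.
- book: Red-covered book lying flat at the right-hand side of the bench, 150 x 110 mm and 30 mm thick, 0.7 kg, loose. To be left where it is. Origin: centre of the underside; x along its 150 mm side. (Other odds and ends lie about the bench: an eraser and a pencil among the things and trays, under 13 mm high, a tin 18 mm high nearer the robot's base; tall things stand only at the back and sides.)

How it is judged:
At the end, for the whole second after the job is handed in: Both weights upright (0.1 rad) on the floor of the square tray, both stamps upright (0.1 rad) on the floor of the round dish, the folder flat (0.1 rad, either face up) on the floor of the long tray, inside its walls; all at floor height (within about 4 mm), released and still (x of weight_a in the frame of square_tray between -0.042 and 0.042 m and y of weight_a in the frame of square_tray between -0.042 and 0.042 m and z of weight_a in the frame of square_tray between 0.0025 and 0.009 m and angle between each of weight_a, weight_b, stamp_a, stamp_b's own z axis and vertical below 0.1 rad and linear speed of each of weight_a, weight_b, stamp_a, stamp_b, folder below 0.02 m/s and angular speed of each of weight_a, weight_b, stamp_a, stamp_b, folder below 0.2 rad/s and x of weight_b in the frame of square_tray between -0.042 and 0.042 m and y of weight_b in the frame of square_tray between -0.042 and 0.042 m and z of weight_b in the frame of square_tray between 0.0025 and 0.009 m and horizontal distance between each of stamp_a, stamp_b and round_dish below 0.048 m and z of stamp_a in the frame of round_dish between 0.0025 and 0.009 m and z of stamp_b in the frame of round_dish between 0.0025 and 0.009 m and x of folder in the frame of long_tray between -0.036 and 0.036 m and y of folder in the frame of long_tray between -0.045 and 0.045 m and z of folder in the frame of long_tray between 0.007 and 0.0125 m and angle between the z axis of folder and the z axis of long_tray, either way round below 0.1 rad); the robot touches nothing.
It fails at once if the red book is shifted by more than 15 mm (distance of book from where it was at the start of the episode above 0.015 m).
It also fails if it takes over 125 s, if anything falls off the work surface, if the arm or the gripper's body presses on something with over 40 N, if the wrist force passes 120 N, or if a joint passes its speed limit or range.

### The arm

A 6-joint arm with a two-finger parallel gripper is mounted at the origin on the work surface. World frame = base frame: x ahead of the robot, y to its left, z up, the work surface at z = 0. Lengths are in m, angles in rad, forces in N, time in s.
With the tool pointing down it reaches from about 0.3 to 0.75 m from the base axis. Payload 8.5 kg.
Tool frame: the origin (TCP) lies midway between the tips of the shut fingers; the grasp point (between the pads) lies manip.pinch_z behind it (manip.pinch_z is the distance from the TCP to the grasp point, in m); x points along the fingers, z is the direction in which the jaws open and shut, and the axes are right-handed (so a half turn about x gives the same grasp; the last joint's range is limited). The gripper opens to 88 mm and grips with 3 to 60 N. Pads are 18 mm wide; open, the fingers measure 123 mm over their backs; the gripper's body (75 mm by 187 mm) begins 45 mm behind the grasp point.
Start: joints at [0.974, 0.381, 1.297, -0, 1.464, -0.215], TCP at [0.205, 0.51, 0.239] pointing down, gripper open.
Joint ranges: [-3.11, 3.11], [-0.89, 2.33], [0.22, 2.48], [-1.42, 4.56], [0.17, 2.85], [-2.88, 2.88]. Speed limits (rad/s): [2.39, 2.39, 3.14, 3.14, 3.14, 3.14].

### API

Orientations are given as [roll, pitch, yaw] about the fixed x, y, z axes, in that order (R = Rz(yaw) Ry(pitch) Rx(roll)).
In Python, from station import manip, kin, capture, camera_params, status gives the robot as it stands. Calls block until the motion is done:
- manip.move_to(position, orientation): joint-space move of the TCP to a pose.
- manip.move_l(position, rot=None, vel=0.15, contact_N=None): straight line of the TCP; rot=None keeps the orientation; vel is the mean speed in m/s. With contact_N (N) it stops when the force on the tool has changed by that much, and returns True; else False.
- manip.set_joints(angles): joint-space move.
- manip.set_gripper(opening, force=None): finger opening in m; force is the grip in N (None keeps the last); returns when the fingers have stopped.
- manip.sleep(seconds).
- kin.solve_ik(position, orientation): joint angles nearest the present ones, or None.
- capture(name): name is "side" or "top" or "wrist"; returns (picture, depth): 480x640x3 uint8, blue, green, red; 480x640 float32, m along the optical axis (not along the pixel's ray), 0 where there is no reading.
- camera_params(name): a dict with "fx", "fy", "cx", "cy" (pixels), "D" ([k1, k2, p1, p2, k3] as OpenCV has them; the pictures are not rectified), "R" (3x3) and "t" (3): a world point X has camera coordinates R X + t. Camera axes: x right, y down, z forward; pixel columns grow to the right and rows downward; lengths in m; the calibration is good to about 2 mm. A picture is of the moment at which its call begins: read the wrist's pose just before it. camera_params takes no time and is no camera call; for the wrist camera it gives the pose at the moment of the call.
A pose or a line that the arm cannot do raises manip.PlanningError and nothing moves.
- manip.job_done(): hands the job in, once; it reports no verdict.
Readings, each from a call of its own:
- status.get_clock(): time.
- status.get_q(): joint angles.
- status.get_joint_vel(): joint speeds.
- status.get_effort(): joint torques, N m.
- status.get_tool_pos(): TCP position.
- status.get_orientation(): TCP orientation.
- status.get_ft_force(): force on the tool from outside, world axes, zero at the start.
- status.get_moment(): the same for the moment, N m.
- status.get_width(): finger opening in m.
Only numpy, scipy, OpenCV 4.12 (cv2) and the standard library are available. Lean on these libraries where they do the work, as an engineer would, in place of code of your own. Each camera call takes 0.05 s, during which the arm holds its last target. There are 200 camera calls.

## Working session

There is one attempt and no reset: what is moved stays moved. The work goes in short steps, each a Python script; the robot and the scene stay as the last script left them, time stands still between calls to the robot, and variables do not carry over. Pictures are saved under pics/ and viewed, about 12 in all and at most 16, crops included, and the job is handed in when it is done.

```bash
mkdir -p pics; ls
python3 - <<'E'
from station import manip,kin,capture,camera_params,status
import cv2,numpy as np
for n in("top","side"):
    im,d=capture(n); cv2.imwrite(f"pics/{n}0.png",im); np.savez(f"{n}0.npz",im=im,d=d)
    p=camera_params(n); print(n,p['fx'],p['D'],-np.array(p['R']).T@p['t'],p['R'][2],(d>0).mean())
print(manip.pinch_z,status.get_clock(),status.get_orientation(),status.get_tool_pos())
E
```

```text
pics
top 508.8644106275458 [-0.0704652  0.         0.         0.         0.       ] [ 0.33491368 -0.18295966  1.3243952 ] [ 0.15575311 -0.00417556 -0.98778719] 0.9957845052083333
side 449.9487862077349 [-0.03935628  0.          0.          0.          0.        ] [0.10099624 0.25701199 0.77727133] [ 0.44382097 -0.452402   -0.77353434] 0.99625
0.0187 0.1 [ 2.91433901  1.5694722  -2.17988453] [0.20479165 0.51017011 0.23820213]
```

View pics/top0.png

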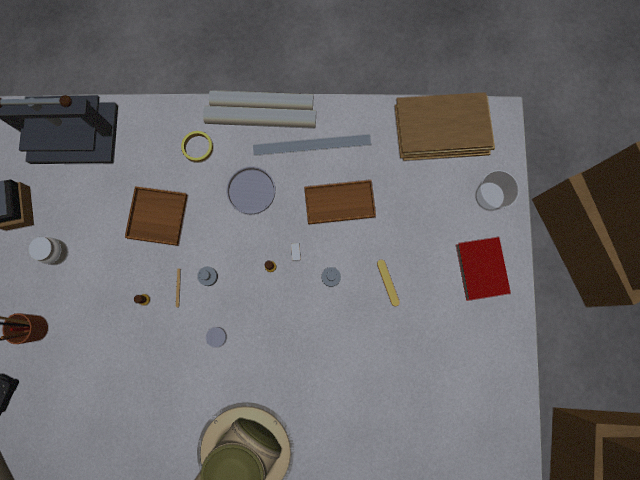

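View pics/side0.png

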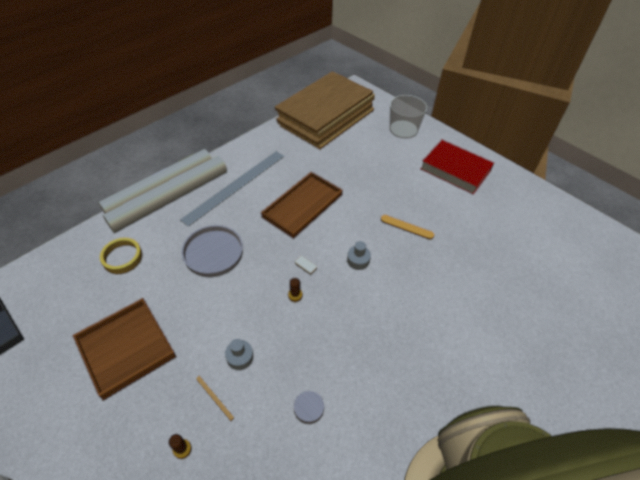

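The top view shows the square tray (156,216), dish (251,190) and long tray (340,202). It also shows the weights (207,276) and (331,277), stamps (141,299) and (270,266), folder (388,282), book (484,268), eraser (296,251), pencil (178,287) and tin (216,337). The side view agrees. Next I'll locate them by depth and colour in both views.

```bash
cat > h.py <<'E'
import cv2,numpy as np
from scipy.spatial.transform import Rotation as Ro
from station import manip,kin,capture,camera_params,status
def rays(p,uv):
    K=np.array([[p['fx'],0,p['cx']],[0,p['fy'],p['cy']],[0,0,1]])
    n=cv2.undistortPoints(np.float64(uv).reshape(-1,1,2),K,np.array(p['D'])).reshape(-1,2)
    return np.c_[n,np.ones(len(n))]
def plane(p,uv,z):
    R=np.array(p['R']);c=-R.T@np.array(p['t']);r=rays(p,uv)@R
    return c+r*((z-c[2])/r[:,2])[:,None]
def cloud(p,d):
    v,u=np.mgrid[:480,:640]; r=rays(p,np.c_[u.ravel(),v.ravel()])*d.reshape(-1,1)
    return ((r-np.array(p['t']))@np.array(p['R'])).reshape(480,640,3)
def project(p,X):
    K=np.array([[p['fx'],0,p['cx']],[0,p['fy'],p['cy']],[0,0,1]])
    return cv2.projectPoints(np.float64(X).reshape(-1,1,3),cv2.Rodrigues(np.array(p['R']))[0],np.array(p['t']),K,np.array(p['D']))[0].reshape(-1,2)
def rpy(a):  # tool down, jaws along world angle a
    x=np.array([0,0,-1.]);z=np.array([np.cos(a),np.sin(a),0]);y=np.cross(z,x)
    import warnings
    with warnings.catch_warnings():
        warnings.simplefilter('ignore')
        return Ro.from_matrix(np.c_[x,y,z]).as_euler('xyz')
E
cat > loc.py <<'E'
from h import *
T={'sq':(156,216),'dish':(251,190),'long':(340,202),'wa':(207,276),'wb':(331,277),'sa':(141,299),'sb':(270,266),'folder':(388,282),'book':(484,268),'eraser':(296,251),'pencil':(178,287),'tin':(216,337)}
rim={'sq':.024,'dish':.02,'long':.02,'folder':.009,'book':.03,'eraser':.01,'pencil':.007,'tin':.018}
p0=camera_params('top')
for n in('top','side'):
    f=np.load(n+'0.npz');im,d=f['im'],f['d'];p=camera_params(n);C=cloud(p,d);Z=C[...,2]
    seed={k:plane(p0,[v],rim.get(k,.05))[0] for k,v in T.items()}
    hsv=cv2.cvtColor(im,cv2.COLOR_BGR2HSV)
    for k,s in seed.items():
        dist=np.hypot(C[...,0]-s[0],C[...,1]-s[1])
        if k[0] in'w' or k in('sa','sb'):
            m=(dist<.05)&(Z>.03); q=C[m]; zt=np.percentile(q[:,2],90)
            m=(dist<.05)&(Z>zt-.006); uv=np.argwhere(m)[:,::-1]
            b=plane(p,uv,.054 if k[0]=='w' else .056)
            print(n,k,m.sum(),'ztop %.4f'%zt,b.mean(0)[:2].round(4),np.ptp(b,axis=0)[:2].round(3))
        else:
            m=(dist<.13)&(Z>rim[k]-.006)&(Z<rim[k]+.012)
            if k in('folder','eraser','pencil'): m=(dist<.1)&(Z>.003)&(Z<.02)
            m=m.astype(np.uint8)
            N,L,S,_=cv2.connectedComponentsWithStats(m,connectivity=8)
            uv0=project(p,[s])[0]
            ok=[i for i in range(1,N) if S[i,4]>15]
            if not ok: print(n,k,'none');continue
            i=min(ok,key=lambda i:np.median(dist[L==i]) - S[i,4]*1e-5)
            uv=np.argwhere(L==i)[:,::-1];b=plane(p,uv,rim[k])
            (c,wh,a)=cv2.minAreaRect(np.float32(b[:,:2]*1000))
            if wh[0]<wh[1]: wh=wh[::-1];a+=90
            print(n,k,len(uv),np.round(c,1),np.round(wh,1),'long axis deg %.1f'%(a%180))
    t=(Z[300:400,300:400] if n=='top' else Z[300:400,400:500]);print('bench z',np.median(t),t.std())
E
python3 loc.py
```

```text
top sq 445 [598.3 247. ] [142.4 138.9] long axis deg 82.0
top dish 263 [6.691e+02 5.000e-01] [127.6 127.4] long axis deg 0.3
top long 419 [ 639.  -236.1] [179.8 101.6] long axis deg 96.4
top wa 69 ztop 0.0556 [0.4402 0.1069] [0.023 0.023]
top wb 61 ztop 0.0567 [ 0.4411 -0.2127] [0.02 0.02]
top sa 53 ztop 0.0571 [0.3779 0.2701] [0.02 0.02]
top sb 46 ztop 0.0580 [ 0.4685 -0.0562] [0.018 0.018]
top folder 418 [ 425.8 -360.8] [128.5  29.9] long axis deg 21.5
top book 2429 [ 462.8 -607. ] [151.3 111.6] long axis deg 8.9
top eraser 154 [ 506.7 -121.5] [49.9 28.1] long axis deg 7.5
top pencil 148 [413.  184.6] [106.3  15.1] long axis deg 0.2
top tin 313 [285.1  78.7] [50.  48.6] long axis deg 0.6
bench z -0.00036171806167311277 0.08366184584750223
side sq 930 [595.5 249.4] [143.7 138.4] long axis deg 172.3
side dish 441 [665.6   0.8] [128.5 127.6] long axis deg 136.7
side long 572 [ 636.  -232.8] [184.5 103.7] long axis deg 96.2
side wa 139 ztop 0.0543 [0.4374 0.1074] [0.025 0.022]
side wb 97 ztop 0.0552 [ 0.4381 -0.2109] [0.024 0.026]
side sa 167 ztop 0.0562 [0.3755 0.2721] [0.021 0.021]
side sb 82 ztop 0.0565 [ 0.4653 -0.0534] [0.02 0.02]
side folder 466 [ 424.4 -359.7] [126.3  29.8] long axis deg 19.6
side book 1756 [ 460.2 -603.2] [148.6 117.8] long axis deg 8.7
side eraser 227 [ 503.3 -119.8] [48.6 28.4] long axis deg 5.7
side pencil 295 [409.  184.7] [103.4  10.3] long axis deg 178.5
side tin 757 [283.9  81.4] [51.6 50.4] long axis deg 136.2
bench z -0.000208868728299113 0.053193510843168076
```

Both views agree within about 3 mm, so I'll use the averages. I'll do the first weight now.

```bash
cat >> h.py <<'E'
A=np.array
SQ=A([.597,.248]);DI=A([.6674,.0006]);LO=A([.6375,-.2345])
def ax(deg): return A([np.cos(np.radians(deg)),np.sin(np.radians(deg))])
def go(xy,z,a,tries=(0,np.pi,-np.pi)):
    q0=A(status.get_q());best=None
    for t in tries:
        q=kin.solve_ik([*xy,z],list(rpy(a+t)))
        if q is not None:
            c=np.abs(A(q)-q0).max()
            if best is None or c<best[0]: best=(c,q)
    manip.set_joints(list(best[1]))
def pick(xy,z,a,op=.05,force=30):
    manip.set_gripper(op)
    go(xy,.15,a)
    manip.move_l([*xy,z+.02],vel=.25)
    hit=manip.move_l([*xy,z],vel=.08,contact_N=12)
    manip.set_gripper(0,force)
    w=status.get_width()
    manip.move_l([*xy,.15],vel=.25)
    print('pick hit',hit,'w %.4f %.4f'%(w,status.get_width()),'t %.1f'%status.get_clock(),flush=True)
    return w
def place(xy,z,a,w,extra=.014):
    go(xy,.15,a)
    manip.move_l([*xy,z+.02],vel=.25)
    hit=manip.move_l([*xy,z+.002],vel=.04,contact_N=3)
    zz=status.get_tool_pos()[2]
    print('grip before release %.4f'%status.get_width())
    manip.set_gripper(w+extra)
    manip.move_l([*xy,.15],vel=.25)
    print('place hit',hit,'z above pick %.4f'%(zz-z),'t %.1f'%status.get_clock(),flush=True)
E
python3 - <<'E'
from h import *
a=np.radians(-7.8)
w=pick([.4388,.1072],.028,a)
if w>.015: place(SQ-.031*ax(82.2),.028,a,w)
print(status.get_q())
im,d=capture('top');cv2.imwrite('pics/t1.png',im[150:350,60:460]);np.savez('top1.npz',im=im,d=d)
E
```

```text
pick hit False w 0.0231 0.0229 t 4.7
grip before release 0.0231
place hit True z above pick 0.0050 t 7.5
[ 1.64121430e-01  5.93509715e-01  1.19567639e+00 -7.03471020e-05
  1.35581251e+00  3.00336613e-01]
```

View pics/t1.png

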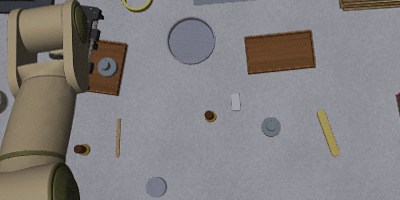

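The weight stands in the square tray at crop (107,67), and contact came exactly 5.0 mm above the pick height. I'll do the second weight and both stamps next.

Run:
```python
from h import *
import sys
a=np.radians(-7.8)
def do(xy,z,dst,a):
    w=pick(xy,z,a)
    if not .015<w<.03: sys.exit('bad grip')
    place(dst,z,a,w)
do([.4396,-.2118],.028,SQ+.031*ax(82.2),a)
do([.4669,-.0548],.021,DI-.025*ax(90),0)
do([.3767,.2711],.021,DI+.025*ax(90),0)
go([.45,-.25],.25,0)
for n in('top','side'):
    im,d=capture(n);cv2.imwrite(f'pics/{n}2.png',im);np.savez(f'{n}2.npz',im=im,d=d)
```

```text
pick hit False w 0.0233 0.0229 t 11.7
grip before release 0.0227
place hit True z above pick 0.0049 t 15.6
pick hit False w 0.0211 0.0214 t 19.5
grip before release 0.0210
place hit True z above pick 0.0049 t 22.4
pick hit False w 0.0209 0.0211 t 26.6
grip before release 0.0211
place hit True z above pick 0.0050 t 30.0
```

View pics/side2.png

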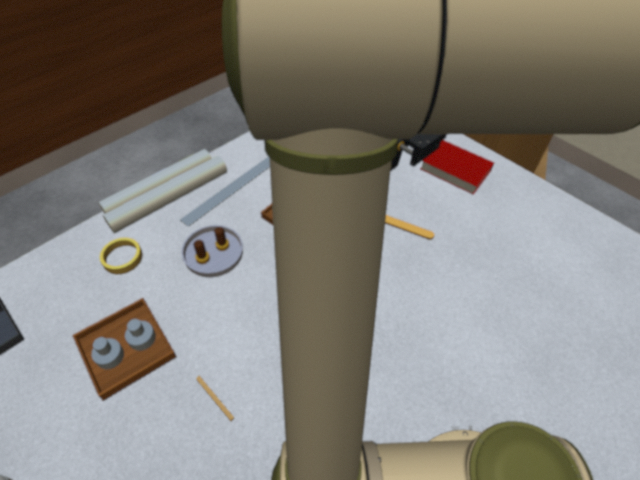

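The side view shows both weights upright in the square tray (106,350),(139,333), and both stamps upright in the dish (201,252),(221,240). The folder is still on the bench. I'll refine its angle by colour, then move it.

Run:
```python
from h import *
import sys
r=[]
for n in('top','side'):
    im=np.load(n+'0.npz')['im'];p=camera_params(n);h=cv2.cvtColor(im,cv2.COLOR_BGR2HSV)
    m=cv2.inRange(h,(12,80,80),(35,255,255));u,v=project(p,[[.425,-.36,.009]])[0].astype(int)
    k=np.zeros_like(m);cv2.circle(k,(u,v),45,255,-1)
    b=plane(p,np.argwhere(m&k)[:,::-1],.009)[:,:2]
    e=np.linalg.svd(b-b.mean(0),full_matrices=False)[2][0];g=(b-b.mean(0))@np.c_[e,[-e[1],e[0]]]
    r.append([*b.mean(0),np.degrees(np.arctan(e[1]/e[0]))]);print(n,np.round(r[-1],4),np.ptp(g,axis=0))
x,y,t=np.mean(r,0)
w=pick([x,y],.003,np.radians(t+90),op=.045,force=25)
if not .015<w<.03: sys.exit('bad grip')
place(LO,.003,np.radians(6.3),w,extra=.012)
go([.3,.4],.25,0)
for n in('top','side'):
    im,d=capture(n);cv2.imwrite(f'pics/{n}3.png',im);np.savez(f'{n}3.npz',im=im,d=d)
```

```text
top [ 0.4264 -0.3607 19.4012] [0.12462905 0.0220036 ]
side [ 0.4228 -0.3584 19.4802] [0.12407858 0.02340497]
pick hit False w 0.0215 0.0217 t 35.1
grip before release 0.0214
place hit True z above pick 0.0049 t 38.3
```

View pics/top3.png

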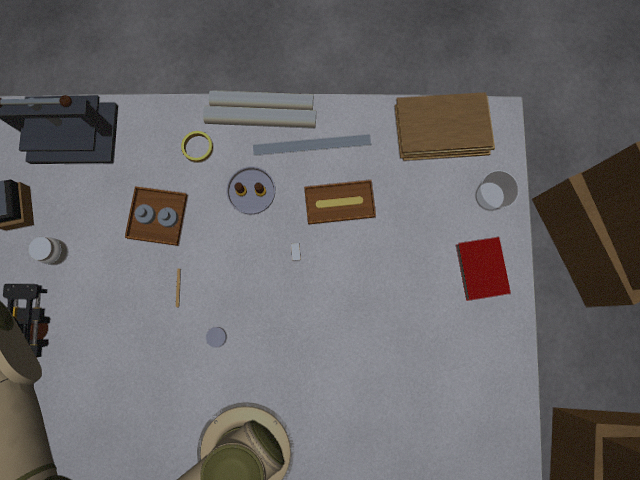

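View pics/side3.png

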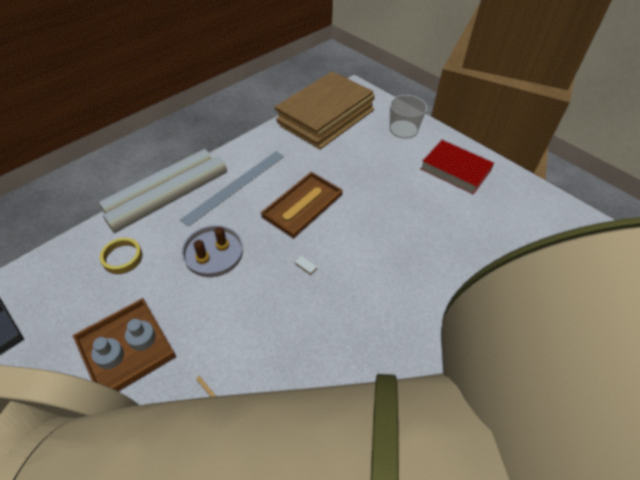

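Both views show the weights in the square tray (top view 144,214 and 166,217), the stamps in the dish (239,189 and 259,189), the folder inside the long tray (340,203) and the book unmoved. I'll check the numbers before handing in.

Run:
```python
from h import *
f=np.load('top3.npz');p=camera_params('top');C=cloud(p,f['d'])
B={'sq':(A([.5983,.247]),-7.9),'di':(A([.6691,.0005]),0),'lo':(A([.639,-.2361]),6.4)}
for k,uv,b,h in(('w1',(144,212),'sq',.059),('w2',(166,215),'sq',.059),('s1',(239,187),'di',.061),('s2',(259,187),'di',.061)):
    s=plane(p,[uv],h)[0];m=(np.hypot(*(C[...,:2]-s[:2]).transpose(2,0,1))<.025)&(C[...,2]>h-.008)
    q=plane(p,np.argwhere(m)[:,::-1],h)[:,:2].mean(0)-B[b][0];c,d=ax(B[b][1]),ax(B[b][1]+90)
    print(k,m.sum(),np.round([q@c,q@d],4),'top z',np.median(C[m][:,2]).round(4))
h=cv2.cvtColor(f['im'],cv2.COLOR_BGR2HSV);m=cv2.inRange(h,(18,80,110),(35,255,255))>0
k=np.zeros(m.shape,bool);k[185:220,310:370]=1;m&=k
q=plane(p,np.argwhere(m)[:,::-1],.014)[:,:2].mean(0)-B['lo'][0]
z=C[m];P=np.linalg.lstsq(np.c_[z[:,:2],np.ones(len(z))],z[:,2],rcond=None)[0]
print('folder',m.sum(),q@ax(6.4),q@ax(96.4),'top z',np.median(z[:,2]),'slope',P[:2])
i0=np.load('top0.npz')['im'];R=lambda i:np.argwhere(cv2.inRange(cv2.cvtColor(i,cv2.COLOR_BGR2HSV),(0,150,80),(8,255,255))[230:310,440:520]).mean(0)
print('book px',R(i0),R(f['im']),'F',status.get_ft_force(),status.get_width(),status.get_clock())
manip.sleep(.5)
print('vel',np.abs(status.get_joint_vel()).max())
```

```text
w1 64 [-0.0014  0.0296] top z 0.0579
w2 77 [ 0.0001 -0.0326] top z 0.0582
s1 57 [-0.0008  0.0249] top z 0.0589
s2 59 [-0.0015 -0.0263] top z 0.0597
folder 356 -0.0007293507672511625 0.0015634369761629479 top z 0.013532257034648968 slope [-0.0315346   0.00274305]
book px [38.19095745 43.77606383] [37.81069519 43.90481283] F [ 0.81003938 -0.40381383  0.47434205] 0.03354966037726292 40.9417
vel 0.0015956257045229962
```

```bash
python3 -c "
from station import manip
manip.job_done()"
```

```text
the job is handed in; nothing more can be done
```

The bench is cleared and the job is handed in, at about 41 s on the robot's clock. Each piece was located from the top and side views, gripped and lowered until it touched. Contact came 4.9–5.0 mm above pick height every time, which matches the tray and dish floors.

Last checks, from the top camera:

| Item | Position in its tray or dish (mm) | Height of its top above the bench (mm) |
|---|---|---|
| Weights (square tray) | (-1, 30) and (0, -33), limit ±42 | 58, expected 59 |
| Stamps (round dish) | 25 and 26 from the centre, limit 48 | 59 and 60, expected 61 |
| Folder (long tray) | (-1, 2) | 13.5, expected 14 |

- **Folder tilt:** the depth fit gave a slope of about 0.03, under the 0.1 limit.
- **Weights and stamps upright:** I judged this from the pictures and the top heights; I did not measure the tilt angle.
- **Book:** its centre moved less than half a pixel (roughly 1 mm) between the first and last pictures.
- **Robot:** the arm was stopped clear of everything with the gripper empty. The wrist force read about 1 N.
- **Disagreement:** the two cameras differed by 2–4 mm on positions, so I used the average. No check failed.

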